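Feed dish through the chick-pen gate

ROBOT

A 6-joint arm with a two-finger parallel gripper is mounted at the origin on the work surface. World frame = base frame: x ahead of the robot, y to its left, z up, the work surface at z = 0. Lengths are in mm, angles in rad, forces in N, time in s.
With the tool pointing down it reaches from about 400 to 925 mm from the base axis. Payload 12.5 kg.
Tool frame: the origin (TCP) lies midway between the tips of the shut fingers; the grasp point (between the pads) lies 19 mm behind it (env.pinch_z is the distance from the TCP to the grasp point, in mm); z points along the fingers, y is the line along which they close (so a half turn about z gives the same grasp; the last joint's range is limited). The gripper opens to 95 mm and grips with 3 to 60 N. Pads are 20 mm wide; open, the fingers measure 119 mm over their backs; the gripper's body (75 mm by 180 mm) begins 59 mm behind the grasp point.
Start: joints at [1.143, 0.491, 1.559, -0, 1.092, -0.106], TCP at [197.655, 592.941, 214.661] pointing down, gripper open.
Joint ranges: [-3.1, 3.1], [-0.84, 2.19], [0.05, 2.79], [-1.13, 4.28], [0.06, 2.93], [-2.69, 2.69]. Speed limits (rad/s): [2.22, 2.22, 2.79, 3.14, 3.14, 3.14].

INTERFACE

Orientations are given as [roll, pitch, yaw] about the fixed x, y, z axes, in that order (R = Rz(yaw) Ry(pitch) Rx(roll)).
In Python, from cell import readout, eyes, job_done, env gives the robot as it stands.
- The arm moves only by the shell command python3 -m jog 'ROWS'. ROWS is a JSON object of lists of equal length, an entry for each row: "dp": the shift along the tool's x, y, z in mm, a list of three; "twist": the turn about the tool's z in degrees; "claw": the closure, from -1 (fully open) to 1 (shut). A call has 1 to 8 rows; each row is the pose to reach, as a shift and turn from the pose commanded when the call began, along the tool's axes at that moment; what a row does not reach only later rows make up. A row lasts 1/12 s, in which the tool goes at most 41.7 mm and 7.16 degrees, less where a joint would pass 70% of its speed; a pose out of reach is approached as far as the arm can. A call with a gripper value outside its range is refused whole. The fingers move at their own pace and stop on an object; the grip force is fixed at half the most. Time passes only in rows, so rows that repeat a pose let the fingers close. It gives the time, the measured TCP pose, the force and the opening at its end, in the units of the state.
- readout.state(): the state, without advancing time (a new reading comes with each control period).
- eyes.read_camera(name): name is "scene" or "top" or "wrist"; returns the picture (384x512x3 uint8, red, green, blue); there is no depth.
- eyes.camera_model(name): a dict with "intrinsics" (3x3 intrinsics, pixels), "R" (3x3) and "t" (3): a world point X has camera coordinates R X + t. Camera axes: x right, y down, z forward; pixel columns grow to the right and rows downward; lengths in mm; the calibration is good to about 2 mm. A picture is of the moment at which its call begins: read the wrist's pose just before it. camera_model takes no time and is no camera call; for the wrist camera it gives the pose at the moment of the call.
- job_done(): hands the job in, once; it reports no verdict.
The state is a dict: "t": time; "joints": joint angles; "qvel": joint speeds; "tau": joint torques, N m; "eef_pos": TCP position; "tcp_rot": TCP orientation; "ft_force": force on the tool from outside, world axes, zero at the start; "moment": the same for the moment, N m; "opening": opening from 0.0 (shut) to 1.0 (fully open).
Only numpy, scipy, OpenCV 4.12 (cv2) and the standard library are available. Lean on these libraries where they do the work, as an engineer would, in place of code of your own. Each camera call takes 0.05 s, during which the arm holds its last target. There are 200 camera calls.

TASK

Push the self-closing gate of the little chick pen open with one finger, not with the dish, and keep holding it open with that finger while the other finger pushes the small clay feed dish from outside through the gateway, at least until the dish is half way through. Finish with the dish standing wholly inside the pen, far enough in that the gate has swung fully shut behind it. Only push the dish along the surface: never lift or tip it, and leave the cup, the bowls, the yellow box and the spatula where they are.

Things in the scene. Friction and masses are not known exactly. Their poses are not given: they have to be found in the camera images.
- pen: Fixed pen of pale pickets, open on top, no floor or sill. Origin on the work surface at the middle of the gateway, in the line of the front fence; +x leads into the pen, z up. Fences 60 mm high, 10 thick: front at x = 0 (y -155 to +155 mm), sides at y = +-155, back at x = 320 mm. The gateway is a 120 mm gap in the front fence, y = -60 to +60, between 16 mm posts; the gate closes it.
- drinker (a point): Centre of the underside of the chick drinker (64 mm across, 52 mm high) fixed in the pen's far corner at pen x = 275, y = -110 mm. The rest of the pen is empty.
- gate (a joint): Gate angle (rad): 0 shut, grows as it opens into the pen (free end towards pen +x only), stop at 1.7. Plywood board 116 mm long, 7 thick, from 8 to 58 mm above the surface, upright hinge at pen x = 0, y = +59 mm; shut, it lies along pen -y from there. A light spring always closes it (0.012 N m when shut, 0.04 N m at 1.4 rad), in about 2 s.
- gate_edge (a point): Middle of the gate's free end, 116 mm from the hinge, 33 mm above the surface; moves with the gate.
- dish: Loose round feed dish of fired clay, 0.11 to 0.23 kg, open on top: 56 mm across at the foot, 62 at the rim, 34 mm high, wall 4 mm, bottom 5 mm thick (48 mm across inside at the bottom). Origin at the centre of its underside. It starts outside the pen, 150 to 200 mm before the gateway.
- cup: Bystander: clay cup, 72 mm across at the rim, 78 mm high, origin under its centre.
- bowls: Bystander: stack of three nested steel bowls, 144 mm across, 87 mm high, origin under the centre.
- box: Bystander: yellow plastic box with clip-on lid, 123 x 173 x 74 mm (x, y, z), origin under the centre.
- spatula: Bystander: spatula with bamboo handle, 270 mm long, lying flat along its x axis.
Mind the look-alikes: they are no part of the job. What is shaped like the dish but blue, pink or purple is not meant.

How it is judged (in metres and radians):
On the way, in this order (a step that is already met when the one before it is completed fails the run):
1. a finger pushes the gate well open (over 0.7 rad) while the dish is still outside (value of joint gate above 0.7 rad and contact force between the fingers and gate above 0.02 N and x of dish in the frame of pen below -0.015 m), for 0.1 s.
2. the dish is half way through the gateway while a finger still holds the gate open (value of joint gate above 0.7 rad and contact force between the fingers and gate above 0.02 N and x of dish in the frame of pen above -0.008 m and y of dish in the frame of pen between -0.06 and 0.06 m), for 0.05 s.
At the end, for the whole second after the job is handed in: The gate is shut (under 0.06 rad), the dish stands upright (within 0.1 rad) and still on the surface wholly inside the pen's fences (value of joint gate below 0.06 rad and x of dish in the frame of pen between 0.035 and 0.3 m and y of dish in the frame of pen between -0.135 and 0.135 m and height (world z) of dish below 0.005 m and angle between dish's own z axis and vertical below 0.1 rad and linear speed of dish below 0.02 m/s); the robot touches nothing.
It fails at once if the dish is lifted more than 10 mm (height (world z) of dish above 0.01 m).
It fails at once if the dish is tipped (angle between dish's own z axis and vertical above 0.35 rad).
It fails at once if the dish is shoved against the gate to open it (it touches the gate, open less than 0.6 rad, before it is half way through) (contact force between dish and gate above 0.05 N and value of joint gate below 0.6 rad and x of dish in the frame of pen below -0.008 m).
It fails at once if a bystander is moved more than 25 mm (distance of any of cup, bowls, box, spatula from where it was at the start of the episode above 0.025 m).
It also fails if it takes over 51 s, if anything falls off the work surface, if the arm or the gripper's body presses on something with over 40 N, if the wrist force passes 120 N, or if a joint passes its speed limit or range.

## Working session

There is one attempt and no reset: what is moved stays moved. The work goes in short steps, Python scripts to look and compute and a shell command to move; the robot and the scene stay as the last step left them, time stands still between calls to the robot, and variables do not carry over. Pictures are saved under pics/ and viewed, on a budget of 10 in all, crops included, one or two more only if the job needs it, and the job is handed in when it is done.

```bash
mkdir -p pics; ls; python3 - <<'E'
from cell import readout, eyes, env
import cv2, numpy as np
a=eyes.read_camera("top"); b=eyes.read_camera("scene")
cv2.imwrite("pics/a.png",cv2.cvtColor(np.hstack([a]),cv2.COLOR_RGB2BGR))
cv2.imwrite("pics/b.png",cv2.cvtColor(b,cv2.COLOR_RGB2BGR))
for n in("top","scene","wrist"):
    m=eyes.camera_model(n);print(n,np.round(m["intrinsics"],1).tolist(),np.round(m["R"],3).tolist(),np.round(m["t"],1))
print(readout.state(),env.pinch_z)
E
```

```text
pics
top [[422.8, 0.0, 256.8], [0.0, 422.8, 191.4], [0.0, 0.0, 1.0]] [[0.007, -1.0, -0.0], [-0.982, -0.007, -0.19], [0.19, 0.002, -0.982]] [  -8.9  552.1 1035.1]
scene [[445.5, 0.0, 250.4], [0.0, 445.5, 182.3], [0.0, 0.0, 1.0]] [[-0.848, 0.53, 0.003], [0.414, 0.665, -0.622], [-0.332, -0.526, -0.783]] [ 469.  -204.2 1371.8]
wrist [[311.6, 0.0, 254.0], [0.0, 311.6, 192.2], [0.0, 0.0, 1.0]] [[0.317, 0.948, -0.001], [0.922, -0.308, 0.237], [0.224, -0.076, -0.972]] [-624.   -26.6  390. ]
{'t': 0.1, 'joints': array([ 1.14340720e+00,  4.91498385e-01,  1.55936299e+00,  8.71800237e-06,
        1.09169169e+00, -1.05611274e-01]), 'qvel': array([ 0.00174979, -0.002553  , -0.00308827,  0.00125273, -0.00025201,
        0.00033702]), 'tau': array([ 1.76485162e-03, -6.13620114e+01, -2.58603036e+01,  6.93443790e-02,
        4.70304047e-02, -4.71136900e-05]), 'eef_pos': array([197.55844396, 592.74458038, 214.12952658]), 'tcp_rot': array([-3.14063841e+00, -1.08931516e-04,  2.81981072e+00]), 'ft_force': array([0.02132199, 1.19377753, 0.20076699]), 'moment': array([ 0.04051761, -0.01646677,  0.0274477 ]), 'opening': 1.0004944517094778} 18.8
```

View pics/a.png

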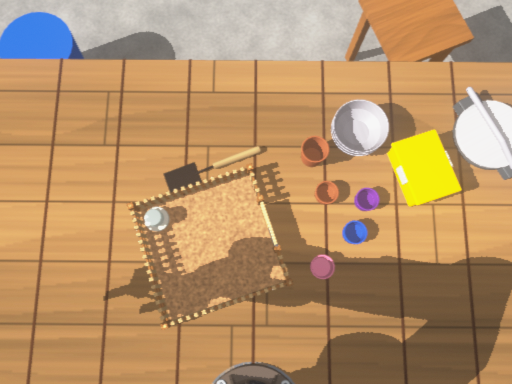

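View pics/b.png

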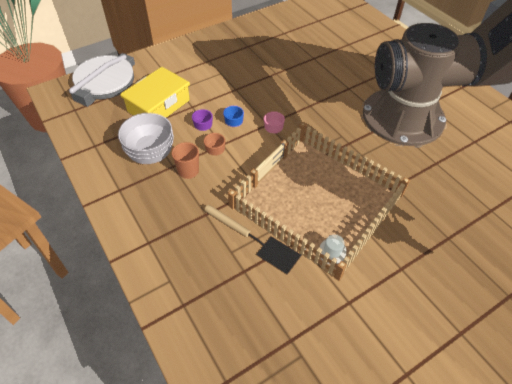

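Top view: the candidates are the clay dish at (327,192), the taller clay cup at (315,151), and the purple (367,199), blue (355,232) and pink (322,267) look-alikes. The short clay one, at (327,192), fits the description. The gate is at about (268,222), the drinker at (156,217), and the pen's +x points left and slightly down. I'll measure these and check them in one close crop.

```bash
cat > h.py <<'E'
import numpy as np, cv2
from cell import readout, eyes, env
def ray(name,uv,z,m=None):
    m=m or eyes.camera_model(name); K,R,t=map(np.array,(m["intrinsics"],m["R"],m["t"]))
    c=-R.T@t; d=R.T@np.linalg.solve(K,[uv[0],uv[1],1.]); return c+d*(z-c[2])/d[2]
def proj(name,X,m=None):
    m=m or eyes.camera_model(name); K,R,t=map(np.array,(m["intrinsics"],m["R"],m["t"]))
    p=K@(R@np.array(X,float)+t); return p[:2]/p[2]
def clay(im):
    h=cv2.cvtColor(im,cv2.COLOR_RGB2HSV); return cv2.inRange(h,(3,140,60),(11,255,255))
E
python3 - <<'E'
from h import *
im=cv2.cvtColor(cv2.imread("pics/a.png"),cv2.COLOR_BGR2RGB)
print("dish px hsv",cv2.cvtColor(im,cv2.COLOR_RGB2HSV)[[187,192,198],[327,327,327]])
n,l,s,c=cv2.connectedComponentsWithStats(clay(im))
for i in range(1,n):
    if s[i,4]>60: print(s[i],c[i].round(1))
P=lambda u,z:ray("top",u,z)[:2].round(1)
print("front corners",P((252,169),60),P((288,281),60),"back",P((131,206),60),P((165,325),60))
print("drinker top",P((156,216),52))
m=eyes.camera_model("wrist");print("wristcam",-np.array(m["R"]).T@m["t"])
c=cv2.resize(im[140:300,230:400],None,fx=4.5,fy=3.7*4.5/3.7*0+3.7 if 0 else 3.7,interpolation=cv2.INTER_CUBIC)
c=cv2.resize(im[150:300,235:395],None,fx=4,fy=4,interpolation=cv2.INTER_CUBIC)
cv2.imwrite("pics/c.png",cv2.cvtColor(c,cv2.COLOR_RGB2BGR))
E
```

```text
dish px hsv [[ 10 145 153]
 [ 10 147 161]
 [ 10 141 145]]
[301 136  28  31 406] [314.6 151.1]
[315 180  24  25 419] [326.6 192.6]
front corners [609.7   8. ] [327.3 -83.2] back [510.7 314.3] [221.4 213.8]
drinker top [486.7 251.4]
wristcam [134.66623255 613.30694372 384.5206094 ]
```

View pics/c.png

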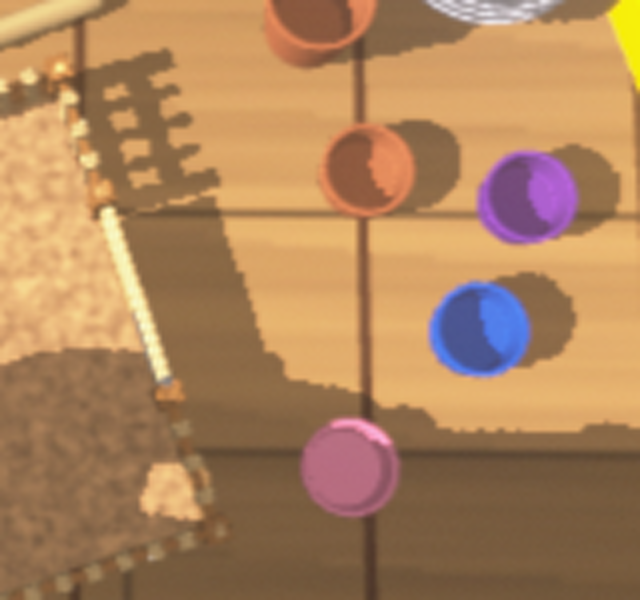

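```bash
cat >> h.py <<'E'
Q=lambda u,v:(235+u/4,150+v/4)
def pen():
    P=lambda q,z:ray("top",q,z)[:2]
    o=(P(Q(101,195),62)+P(Q(170,392),62)+2*P(Q(135.5,295),58))/4
    d=P(Q(101,195),60)-P(Q(170,392),60)+P(Q(60,70),60)-P(Q(212,527),60)
    a=np.arctan2(d[1],d[0])+np.pi/2   # pen +x direction (pen -y = d)
    return o,a
def topen(X,o,a):
    c,s=np.cos(a),np.sin(a); return np.array([[c,s],[-s,c]])@(np.array(X)[:2]-o)
E
python3 - <<'E'
from h import *
o,a=pen(); print("pen",o.round(1),np.degrees(a).round(1))
for n,q,z in [("postA",Q(101,195),60),("postB",Q(170,392),60),("cA",Q(60,70),60),("cB",Q(212,527),60),("bkA",(131,206),60),("bkB",(165,325),60),("drk",(156,216),52),("dish",Q(368,168),34),("cup",(315,148),78),("pink",Q(350,467),34),("blue",Q(480,329),34),("purple",Q(528,198),34)]:
    X=ray("top",q,z); print(n,X[:2].round(1),topen(X,o,a).round(1),np.hypot(*X[:2]).round())
# dish from the scene camera too
im=eyes.read_camera("scene");n,l,s,c=cv2.connectedComponentsWithStats(clay(im))
for i in range(1,n):
    if s[i,4]>60: print(s[i],c[i].round(1),topen(ray("scene",c[i],17),o,a).round(1))
E
```

```text
pen [468.9 -35.8] 108.8
postA [531.8 -13.8] [  0.6 -66.7] 532.0
postB [407.6 -57.5] [-0.9 65. ] 412.0
cA [613.6  13.2] [  -0.2 -152.8] 614.0
cB [325.5 -83.1] [  1.3 151. ] 336.0
bkA [510.7 314.3] [ 318.1 -152.2] 600.0
bkB [221.4 213.8] [315.9 154.1] 308.0
drk [486.7 251.4] [ 266.2 -109.2] 548.0
dish [ 555.6 -188.6] [-172.6  -33. ] 587.0
cup [ 661.8 -153.3] [-173.3 -144.9] 679.0
pink [ 362.8 -172.6] [-95.4 144.4] 402.0
blue [ 450.8 -258. ] [-204.6   88.6] 519.0
purple [ 536.5 -292.5] [-264.8   18.5] 611.0
[  0  52  29  19 148] [10.9 61.4] [-962.9 -186.4]
[  0  78  45  53 685] [ 22.3 101.2] [-756.2 -277.6]
[212 135  13  14  89] [218.  141.5] [-171.1  -20.6]
[172 144  27  34 286] [185.7 161.2] [-190.1 -133.1]
```

```bash

python3 -m jog '{"dp":[[-24,-26,0],[-50,-53,0],[-76,-81,0],[-101,-108,0],[-127,-135,0],[-152,-162,0],[-176,-188,0],[-196,-210,0]],"twist":[0,0,0,0,0,0,0,0],"claw":[-1,-1,-1,-1,-1,-1,-1,-1]}'
python3 -m jog '{"dp":[[-24,-26,0],[-50,-53,0],[-76,-81,0],[-101,-108,0],[-127,-135,0],[-152,-162,0],[-176,-188,0],[-196,-210,0]],"twist":[0,0,0,0,0,0,0,0],"claw":[-1,-1,-1,-1,-1,-1,-1,-1]}'
python3 -m jog '{"dp":[[-24,-26,0],[-50,-53,5],[-76,-81,15],[-101,-108,25],[-127,-135,35],[-152,-162,45],[-176,-188,55],[-195,-208,60]],"twist":[0,-7,-14,-21,-28,-35,-42,-46],"claw":[-1,-1,-1,-1,-1,-1,-1,-1]}'
python3 -m jog '{"dp":[[0,0,0],[0,0,0],[0,0,0]],"twist":[0,0,0],"claw":[-1,-1,-1]}'
python3 - <<'E'
from h import *
s=readout.state(); print(s["t"],s["eef_pos"].round(1),np.degrees(s["tcp_rot"]).round(1),s["opening"],s["joints"].round(2))
im=eyes.read_camera("wrist"); cv2.imwrite("pics/d.png",cv2.cvtColor(im,cv2.COLOR_RGB2BGR))
E
```

```text
t: 0.82
eef_pos: [317.6, 329.7, 214.6]
tcp_rot: [-3.141, 0.0, 2.82]
ft_force: [-0.2, 1.3, 0.2]
opening: 0.999
t: 1.48
eef_pos: [437.3, 68.3, 214.7]
tcp_rot: [3.142, 0.0, 2.819]
ft_force: [0.2, 1.1, 0.5]
opening: 0.997
t: 2.15
eef_pos: [556.2, -191.0, 153.1]
tcp_rot: [3.141, -0.001, -2.655]
ft_force: [0.1, 0.9, -0.1]
opening: 1.002
t: 2.4
eef_pos: [555.5, -188.0, 154.4]
tcp_rot: [3.141, -0.0, -2.662]
ft_force: [-0.5, -0.9, 1.2]
opening: 1.003
2.4 [ 555.5 -188.   154.4] [ 179.9   -0.  -152.5] 1.0027961186536996 [-0.44  0.5   1.72  0.    0.92 -2.49]
```

View pics/d.png

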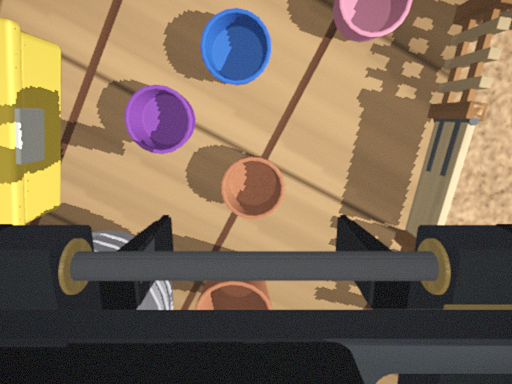

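Wrist view: the clay dish is at (253,187), roughly midway between the fingertips (165,220) and (345,220). The gate is at the right, about (440,185), and the cup is at the bottom. I'll refine the dish position from this picture.

```bash
python3 - <<'E'
from h import *
o,a=pen()
im=cv2.cvtColor(cv2.imread("pics/d.png"),cv2.COLOR_BGR2RGB)
n,l,s,c=cv2.connectedComponentsWithStats(cv2.morphologyEx(cv2.inRange(cv2.cvtColor(im,cv2.COLOR_RGB2HSV),(3,125,60),(13,255,255)),cv2.MORPH_OPEN,np.ones((3,3))))
for i in range(1,n):
    if s[i,4]>200: print(s[i],c[i].round(1))
st=readout.state(); y=st["tcp_rot"][2]; R=np.array([[np.cos(y),np.sin(y)],[np.sin(y),-np.cos(y)]]) # cols tool x,y
for q in [(253,183)]:
    X=ray("wrist",q,34); print("dish",X.round(1),topen(X,o,a).round(1),"tool",(R.T@(X[:2]-st["eef_pos"][:2])).round(1))
    e=ray("wrist",(285,186),34);w=ray("wrist",(221,186),34);print("rim dia",np.linalg.norm(e-w))
for q in [(479,120)]: print("gate hinge end",topen(ray("wrist",q,58),o,a).round(1))
E
```

```text
[ 228  160   55   58 1782] [257.4 188.3]
[ 201  282   67   28 1018] [231.7 293.6]
dish [ 552.1 -191.    34. ] [-173.7  -28.9] tool [ 4.6 -1.3]
rim dia 61.25517575371399
gate hinge end [ 4.1 58. ]
```

```bash

python3 -m jog '{"dp":[[1,0,20],[2,-1,45],[3,-1,70],[3,-1,95],[3,-1,115],[3,-1,130],[3,-1,139],[3,-1,143]],"twist":[0,0,0,0,0,0,0,0],"claw":[-1,-1,-1,-1,-1,-1,-1,-1]}'
python3 -m jog '{"dp":[[0,4,0],[0,8,0],[0,12,0],[0,16,0],[0,22,0],[0,28,0],[0,34,0],[0,40,0]],"twist":[0,0,0,0,0,0,0,0],"claw":[-1,-1,-1,-1,-1,-1,-1,-1]}'
python3 -m jog '{"dp":[[0,6,0],[0,12,0],[0,18,0],[0,24,0],[0,29,0],[0,34,0],[0,38,0],[0,40,0]],"twist":[0,0,0,0,0,0,0,0],"claw":[-1,-1,-1,-1,-1,-1,-1,-1]}'
python3 - <<'E'
from h import *
o,a=pen(); s=readout.state(); print("tcp",topen(s["eef_pos"],o,a).round(1))
im=eyes.read_camera("top"); w=eyes.read_camera("wrist")
v=np.hstack([cv2.resize(im[130:310,210:390],(400,400)),cv2.resize(w,(400,300))[:300].copy() if 0 else cv2.copyMakeBorder(cv2.resize(w,(400,300)),0,100,0,0,cv2.BORDER_CONSTANT)])
cv2.imwrite("pics/e.png",cv2.cvtColor(v,cv2.COLOR_RGB2BGR))
E
```

```text
t: 3.12
eef_pos: [553.4, -189.8, 11.0]
tcp_rot: [3.141, -0.001, -2.66]
ft_force: [-0.2, 0.7, 1.8]
opening: 1.003
t: 3.78
eef_pos: [535.2, -154.9, 11.9]
tcp_rot: [-3.141, 0.001, -2.661]
ft_force: [0.8, -2.3, 2.3]
opening: 0.998
t: 4.45
eef_pos: [516.4, -119.3, 11.6]
tcp_rot: [3.141, -0.0, -2.66]
ft_force: [0.4, -1.9, 0.8]
opening: 1.001
tcp [-94.3 -18.1]
```

View pics/e.png

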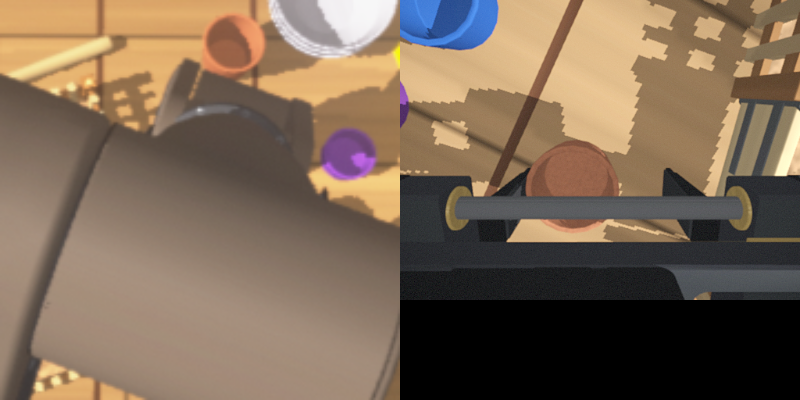

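Wrist view: the dish at (573,185) is seated on the rear (left) finger. The front finger at (690,200) is just before the gate at (765,140). The arm hides the top view. I'll push on until the gate is open with the dish still outside, and check.

```bash

python3 -m jog '{"dp":[[0,4,0],[0,9,0],[0,14,0],[0,20,0],[0,26,0],[0,32,0],[0,38,0],[0,44,0]],"twist":[0,0,0,0,0,0,0,0],"claw":[-1,-1,-1,-1,-1,-1,-1,-1]}'
python3 -m jog '{"dp":[[0,6,0],[0,12,0],[0,18,0],[0,24,0],[0,30,0],[0,35,0],[0,39,0],[0,41,0]],"twist":[0,0,0,0,0,0,0,0],"claw":[-1,-1,-1,-1,-1,-1,-1,-1]}'
python3 -m jog '{"dp":[[0,0,0],[0,0,0]],"twist":[0,0],"claw":[-1,-1]}'
python3 - <<'E'
from h import *
o,a=pen(); s=readout.state(); print("tcp",topen(s["eef_pos"],o,a).round(1))
im=eyes.read_camera("wrist"); m=eyes.camera_model("wrist")
for p in [(-22,-8),]: print(p)
cv2.imwrite("pics/f.png",cv2.cvtColor(im,cv2.COLOR_RGB2BGR))
E
```

```text
t: 5.22
eef_pos: [496.1, -80.2, 11.6]
tcp_rot: [-3.142, 0.0, -2.66]
ft_force: [0.7, -1.2, -0.5]
opening: 0.998
t: 5.88
eef_pos: [477.1, -43.9, 11.6]
tcp_rot: [3.141, -0.0, -2.66]
ft_force: [0.4, -1.2, -0.2]
opening: 0.999
t: 6.05
eef_pos: [477.4, -44.4, 11.6]
tcp_rot: [3.141, 0.0, -2.661]
ft_force: [0.4, -0.2, -0.3]
opening: 1.004
tcp [-10.9  -5.3]
(-22, -8)
```

View pics/f.png

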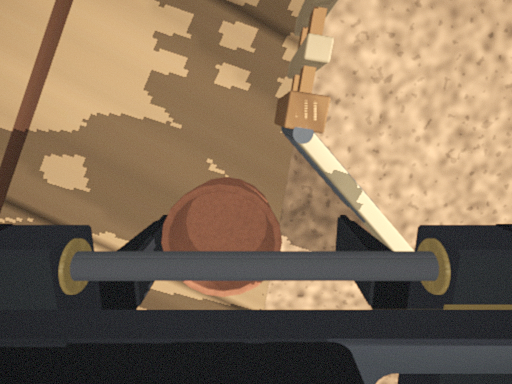

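Wrist view: the gate runs from its hinge (303,133) to (400,245), held open by the front finger. The dish at (222,235) sits on the rear finger, just outside the gateway. I'll compute the gate angle and dish position.

```bash
python3 - <<'E'
from h import *
o,a=pen()
h=topen(ray("wrist",(303,133),58),o,a);e=topen(ray("wrist",(402,247),58),o,a);d=e-h
print(h.round(1),e.round(1),"gate",np.arctan2(d[0],-d[1]).round(2))
print("dish",topen(ray("wrist",(222,237),34),o,a).round(1))
E
```

```text
[-1.6 57. ] [49.4 16.3] gate 0.9
dish [-28.5  -0.9]
```

Gate at 0.90 rad with the dish at x = -28 mm, so step 1 is met. Next I'll push through the gateway and then straight inward.

```bash

python3 -m jog '{"dp":[[0,4,0],[0,8,0],[0,13,0],[0,18,0],[0,22,0],[0,26,0],[0,29,0],[0,31,0]],"twist":[0,0,0,0,0,0,0,0],"claw":[-1,-1,-1,-1,-1,-1,-1,-1]}'
python3 -m jog '{"dp":[[0,0,0],[-1,4,0],[-2,9,0],[-3,14,0],[-4,19,0],[-5,24,0],[-6,28,0],[-6,30,0]],"twist":[0,0,0,0,0,0,0,0],"claw":[-1,-1,-1,-1,-1,-1,-1,-1]}'
python3 - <<'E'
from h import *
o,a=pen(); s=readout.state(); print("tcp",topen(s["eef_pos"],o,a).round(1))
im=eyes.read_camera("wrist")
cv2.imwrite("pics/g.png",cv2.cvtColor(im,cv2.COLOR_RGB2BGR))
E
```

```text
t: 6.77
eef_pos: [462.8, -16.6, 11.7]
tcp_rot: [3.141, 0.0, -2.66]
ft_force: [1.2, -1.0, 0.1]
opening: 1.001
t: 7.43
eef_pos: [454.3, 13.1, 11.6]
tcp_rot: [3.141, -0.0, -2.66]
ft_force: [1.7, -0.9, -0.2]
opening: 1.002
tcp [51.  -1.9]
```

View pics/g.png

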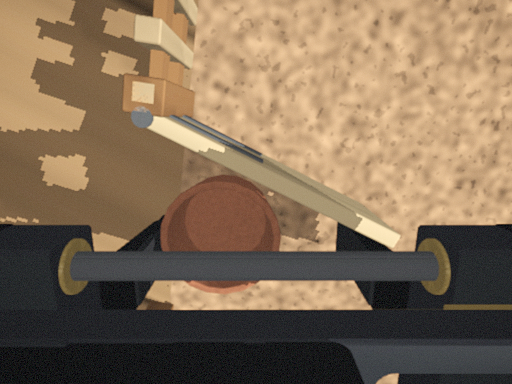

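Wrist view: the gate runs from hinge (142,117) to its end (390,235), still held by the front finger. The dish at (222,235) is about 34 mm past the gateway line, so step 2 is met. I'll continue inward.

```bash

python3 -m jog '{"dp":[[-1,4,0],[-2,9,0],[-3,15,0],[-4,21,0],[-5,27,0],[-6,33,0],[-7,39,0],[-8,45,0]],"twist":[0,0,0,0,0,0,0,0],"claw":[-1,-1,-1,-1,-1,-1,-1,-1]}'
python3 -m jog '{"dp":[[-1,6,0],[-2,12,0],[-3,18,0],[-5,24,0],[-6,28,0],[-7,32,0],[-8,34,0],[-8,35,0]],"twist":[0,0,0,0,0,0,0,0],"claw":[-1,-1,-1,-1,-1,-1,-1,-1]}'
python3 - <<'E'
from h import *
o,a=pen(); s=readout.state(); print("tcp",topen(s["eef_pos"],o,a).round(1))
im=eyes.read_camera("wrist")
cv2.imwrite("pics/i.png",cv2.cvtColor(im,cv2.COLOR_RGB2BGR))
E
```

```text
t: 8.15
eef_pos: [440.4, 56.6, 11.6]
tcp_rot: [3.141, -0.0, -2.66]
ft_force: [1.3, -1.1, -0.6]
opening: 1.006
t: 8.82
eef_pos: [431.7, 91.1, 11.6]
tcp_rot: [-3.142, 0.0, -2.66]
ft_force: [1.7, -0.8, -0.2]
opening: 1.0
tcp [132.1  -5.6]
```

View pics/i.png

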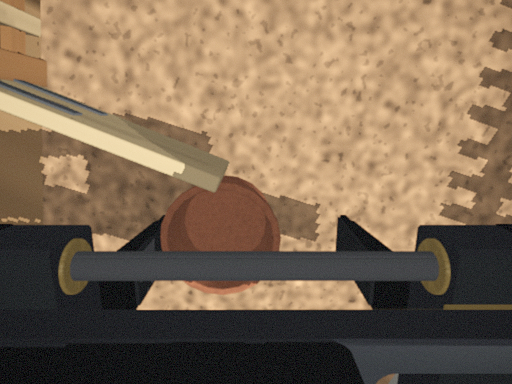

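Wrist view: the gate's end (220,175) rests on the dish at (222,235), which still sits squarely on the rear finger at about x = 115 mm. I'll push 60 mm further, back the finger off, and lift straight out.

```bash

python3 -m jog '{"dp":[[-1,5,0],[-3,12,0],[-4,20,0],[-6,28,0],[-7,36,0],[-9,44,0],[-10,52,0],[-12,58,0]],"twist":[0,0,0,0,0,0,0,0],"claw":[-1,-1,-1,-1,-1,-1,-1,-1]}'
python3 -m jog '{"dp":[[0,3,0],[0,5,0],[0,6,0],[0,6,0],[0,2,0],[0,-4,0],[0,-8,0],[0,-8,0]],"twist":[0,0,0,0,0,0,0,0],"claw":[-1,-1,-1,-1,-1,-1,-1,-1]}'
python3 -m jog '{"dp":[[0,0,-8],[0,0,-20],[0,0,-40],[0,0,-65],[0,0,-95],[0,0,-125],[0,0,-150],[0,0,-160]],"twist":[0,0,0,0,0,0,0,0],"claw":[-1,-1,-1,-1,-1,-1,-1,-1]}'
python3 -m jog '{"dp":[[-20,0,0],[-50,0,0],[-80,0,0],[-110,0,0],[-140,0,0],[-170,0,0],[-190,0,0],[-200,0,0]],"twist":[0,0,0,0,0,0,0,0],"claw":[-1,-1,-1,-1,-1,-1,-1,-1]}'
python3 -m jog '{"dp":[[0,30,0],[0,65,0],[0,100,0],[0,135,0],[0,170,0],[0,200,0],[0,220,0],[0,230,0]],"twist":[0,0,0,0,0,0,0,0],"claw":[-1,-1,-1,-1,-1,-1,-1,-1]}'
python3 -m jog '{"dp":[[0,0,0],[0,0,0],[0,0,0],[0,0,0],[0,0,0],[0,0,0],[0,0,0],[0,0,0]],"twist":[0,0,0,0,0,0,0,0],"claw":[-1,-1,-1,-1,-1,-1,-1,-1]}'
python3 -m jog '{"dp":[[0,0,0],[0,0,0],[0,0,0],[0,0,0],[0,0,0],[0,0,0],[0,0,0],[0,0,0]],"twist":[0,0,0,0,0,0,0,0],"claw":[-1,-1,-1,-1,-1,-1,-1,-1]}'
python3 - <<'E'
from h import *
b=eyes.read_camera("scene"); im=eyes.read_camera("top")
cv2.imwrite("pics/top_end.png",cv2.cvtColor(im,cv2.COLOR_RGB2BGR))
v=np.hstack([cv2.resize(im[110:340,120:350],(400,400)),cv2.resize(b[90:290,180:430],(400,320))[:320].copy() if 0 else cv2.copyMakeBorder(cv2.resize(b[90:290,180:430],(400,320)),0,80,0,0,cv2.BORDER_CONSTANT)])
cv2.imwrite("pics/j.png",cv2.cvtColor(v,cv2.COLOR_RGB2BGR))
E
```

```text
t: 9.53
eef_pos: [414.9, 148.7, 11.6]
tcp_rot: [3.141, -0.0, -2.66]
ft_force: [-0.3, -1.1, -0.2]
opening: 1.003
t: 10.2
eef_pos: [419.7, 139.7, 11.6]
tcp_rot: [-3.142, 0.0, -2.662]
ft_force: [0.4, 0.1, -0.0]
opening: 0.999
t: 10.87
eef_pos: [419.7, 140.7, 175.3]
tcp_rot: [-3.14, 0.004, -2.66]
ft_force: [-0.3, 0.0, 0.2]
opening: 0.996
t: 11.53
eef_pos: [598.0, 234.1, 171.9]
tcp_rot: [3.142, 0.001, -2.66]
ft_force: [0.3, -0.6, 0.2]
opening: 1.0
t: 12.2
eef_pos: [488.3, 439.0, 172.3]
tcp_rot: [3.141, 0.0, -2.658]
ft_force: [-0.0, -0.1, -0.5]
opening: 1.002
t: 12.87
eef_pos: [490.2, 436.8, 171.7]
tcp_rot: [3.142, 0.0, -2.661]
ft_force: [0.2, -0.1, -0.5]
opening: 1.0
t: 13.53
eef_pos: [490.0, 437.0, 171.7]
tcp_rot: [3.142, 0.0, -2.661]
ft_force: [0.5, 0.0, -0.3]
opening: 0.997
```

View pics/j.png

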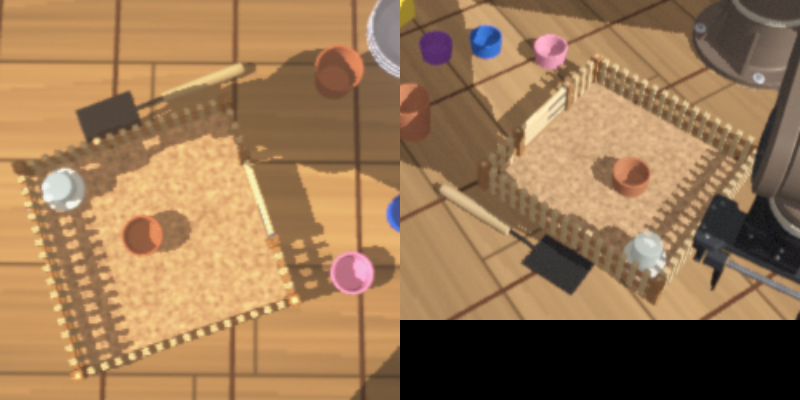

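The picture shows the gate in line with the fence, from (248,165) to (270,238), and the dish standing alone at (143,235). The arm is clear. One numeric check, then I'll hand in.

```bash
python3 - <<'E'
from h import *
from cell import job_done
o,a=pen(); f=.575
a0=cv2.imread("pics/a.png")[195:255,252:285].astype(int)
im=eyes.read_camera("top")[:,:,::-1]; d=np.abs(im[195:255,252:285].astype(int)-a0).mean()
dish=topen(ray("top",(120+143*f,110+234*f),34),o,a)
cup=np.abs(im[130:170,295:335].astype(int)-cv2.imread("pics/a.png")[130:170,295:335]).mean()
e=topen(ray("top",(120+248*f,110+165*f),58),o,a);h=topen(ray("top",(120+270*f,110+238*f),58),o,a);g=e-h
print("dish",dish.round(1),"gate patch diff",d.round(1),"cup diff",cup.round(1),"gate angle",np.arctan2(g[0],-g[1]).round(3))
if dish[0]>140 and d<12: print(job_done())
E
```

```text
dish [177.3  -4.8] gate patch diff 17.0 cup diff 19.0 gate angle -0.033
```

The patch differences (17 at the gate, 19 at the untouched cup) fit the arm's shadow having moved. The gate measures -0.03 rad, about 0 within pixel error, and the dish is 188 mm from the hinge, so nothing blocks the gate. Handing in.

```bash
python3 -c "
from cell import job_done; print(job_done())"
```

```text
the job is handed in; nothing more can be done
None
```

The dish is inside the pen with the gate shut behind it. I handed the job in at about 13.7 s; no verdict is reported.

**How it went:** I lowered the open gripper around the clay dish. The front finger then pushed the gate open and the rear finger pushed the dish.
- **Gate opened:** the gate measured 0.90 rad with the dish still outside, at pen x ≈ -28 mm.
- **Gate held:** the front finger still held the gate when the dish was about 34 mm past the gateway line.
- **Pushing on:** the gate then slipped off the finger and leaned on the dish, without shifting it, until the dish was past the gate's reach. I backed the finger off and lifted out.

**Last checks:**
- **Dish:** upright at pen (177, -5) mm.
- **Gate:** measured -0.03 rad, which is shut within pixel error.
- **Robot:** clear of everything.
- **Bystanders:** the cup and spatula stand where they were by eye in the last picture. The bowls were mostly out of that crop and the box was out of it. I did not measure any of them afterwards, but the gripper never came near them.

**Check that failed:** my image comparison at the gate differed by 17 grey levels, over my limit of 12. The untouched cup differed by 19, so I put it down to the arm's moving shadow and relied on the measured gate line.

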